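# Check the sprung studs of a transit case with a probe and shut the lid

## Robot

A 6-joint arm with a two-finger parallel gripper is mounted at the origin on the work surface. World frame = base frame: x ahead of the robot, y to its left, z up, the work surface at z = 0. Lengths are in m, angles in degrees, forces in N, time in s.
With the tool pointing down it reaches from about 0.3 to 0.875 m from the base axis. Payload 6.4 kg.
Tool frame: the origin (TCP) lies on the centre line of the jaws, within the pads' length; the fingertips stand 25 mm ahead of it and the grasp point (between the pads) lies 6 mm ahead of it (finger_overhang is the distance from the TCP to the fingertips, in m); z points along the fingers, y is the direction in which the jaws open and shut (so a half turn about z gives the same grasp; the last joint's range is limited). The gripper opens to 85 mm and grips with 20 to 120 N. Pads are 22 mm wide; open, the fingers measure 114 mm over their backs; the gripper's body (76 mm by 85 mm) begins 54 mm behind the grasp point. The pads swing forward as they close: fully open they stand 13 mm farther back than shut.
Start: joints at [-81.664, 10.359, 92.074, -0, 77.567, -11.82], TCP at [0.198, -0.54, 0.256] pointing down, gripper open.
Joint ranges: [-171.53, 171.53], [-51.25, 118.39], [17.06, 147.69], [-65.23, 245.23], [0, 150.52], [-178.68, 178.68]. Speed limits (degrees/s): [147.25, 147.25, 172.46, 180, 180, 180].

## Interface

Orientations are given as a 3x3 rotation matrix whose columns are the frame's x, y, z axes.
In Python, from workcell import reach, line_to, goto_joints, gripper_to, hold, inverse_kinematics, read_camera, PlanningError, hand_in, silhouettes, current_time_s, current_joints, current_joint_velocities, current_tau, current_ee_pos, current_tool_rot, current_wrist_force, current_torque, current_grip_width, finger_overhang gives the robot as it stands. Calls block until the motion is done:
- reach(position, orientation): joint-space move of the TCP to a pose.
- line_to(position, ori=None, rate=0.15): straight line of the TCP; ori=None keeps the orientation; rate is the mean speed in m/s.
- goto_joints(angles): joint-space move.
- gripper_to(opening, f_grip=None): opening from 0.0 (shut) to 1.0 (fully open); f_grip is the grip in N (None keeps the last); returns when the fingers have stopped.
- hold(seconds).
- inverse_kinematics(position, orientation): joint angles nearest the present ones, or None.
- read_camera(name): name is "side" or "top" or "wrist"; returns a dict with "color" (384x512x3 uint8, red, green, blue), "intrinsics" (3x3 intrinsics, pixels), "rvec" (rotation vector, rad) and "tvec" (3), from world to camera coordinates, as OpenCV has them. Camera axes: x right, y down, z forward; pixel columns grow to the right and rows downward; lengths in m; the calibration is good to about 2 mm. A picture is of the moment at which its call begins. There is no depth.
A pose or a line that the arm cannot do raises PlanningError and nothing moves.
- hand_in(): hands the job in, once; it reports no verdict.
Trained networks look in a picture, given as the dict that the camera call returned (one of the last four; its "shot" number tells which), for a name from the list of things; names that differ only in an ending like _2 or _b are one class to them, and where a whole thing is asked for, a point or a joint stands for the part that bears it (a point fixed in the world has none). Each returns a list of dicts, best first, with "confidence" (0 to 1); they miss things now and then, are a little off and sometimes report something else, mostly with a low value. They report only what shows in the picture. A call takes as long as a camera call. They do not tell look-alikes from the thing itself.
- silhouettes(target, picture): "pixels" (384x512 bool, what is visible of it) and "location" ([column, row] in pixels, amid what is visible of it).
Readings, each from a call of its own:
- current_time_s(): time.
- current_joints(): joint angles.
- current_joint_velocities(): joint speeds.
- current_tau(): joint torques, N m.
- current_ee_pos(): TCP position.
- current_tool_rot(): TCP orientation.
- current_wrist_force(): force on the tool from outside, world axes, zero at the start.
- current_torque(): the same for the moment, N m.
- current_grip_width(): opening from 0.0 (shut) to 1.0 (fully open).
Only numpy, scipy, OpenCV 4.12 (cv2) and the standard library are available. Lean on these libraries where they do the work, as an engineer would, in place of code of your own. Each camera call takes 0.05 s, during which the arm holds its last target.

## Task

Check the transit case's three sprung studs with the tip of the probe, pushing each one gently about halfway in for half a second and never against its stop: first the red one on the outside of the wall, holding the probe level by its grey middle. Then lay the probe back in its slanting rest, let go, take it again by its orange end, and with it upright, tip down, push the blue stud and after it the yellow one inside the case. Finally return the probe to its rest, let go, and lower the lid fully shut without slamming it, leaving the carton, tape and jar alone.

Things in the scene. Friction and masses are not known exactly. Their poses are not given: they have to be found in the camera images.
- probe: hand probe, about 90 g, 160 mm long: square handle 18 x 18 mm from x = -75 to +40 mm, then an 8 mm steel shaft. Origin on its axis near the balance point; x points along it to the tip. Grey middle from x = -25 to +20 mm, orange end from -75 to -40 mm, white between. Grasp points within 28 mm of the origin count as the middle, beyond x = -35 mm as the end. Starts in its rest, tip down.
- probe_tip (a point): the very end of the probe's round nose, 85 mm along the probe's x from its origin
- rest: fixed slanting probe rest, origin under the centre of its 150 x 90 x 10 mm base, axes as rest_seat's. Two open saddles 10 mm long at probe x = -30 and +33 mm, 34 mm wide, 22 mm between cheeks reaching up to the probe's axis, each on a 14 mm wide post; fingers can straddle the grey grip between them, and the orange end sticks out free. A slotted lip under the shaft stops the handle's front end (x = +40 mm).
- rest_seat (a point): where the probe's origin lies when it sits in the rest, 95 mm above the table; z up, x level: seen from above the seated probe points along x, sloping 45 degrees tip down, and its y is this y. The probe goes in and out square to its own axis (or is lifted straight up).
- case: fixed open-topped plywood transit case, origin at the centre of its underside; outside 160 mm along its x, 220 mm along its y, 85 mm high, walls and floor 6 mm. Its -x wall (with the red stud) faces the rest, its +x rim carries the lid hinge
- red_foot (a point): centre of the red stud's 40 mm red flange on the outside of the case's -x wall, 40 to 50 mm above the table; axes as the case's, so the stud points along -x. A 24 mm steel barrel stands out of it, with the 16 mm flat red button on its end. How far differs every time and is not measured: the untouched button's face is 26 to 38 mm out from this point. Feel for it.
- blue_foot (a point): centre of the blue stud's 40 mm blue flange, where it sits on the case's inner floor (z up). A 24 mm steel barrel rises from it, with the 16 mm flat blue button on top. The barrel's height differs every time and is not measured: the untouched button's top is 30 to 46 mm above this point. Feel for it.
- yellow_foot (a point): centre of the yellow stud's 40 mm yellow flange, where it sits on the case's inner floor (z up). A 24 mm steel barrel rises from it, with the 16 mm flat yellow button on top. The barrel's height differs every time and is not measured: the untouched button's top is 30 to 46 mm above this point. Feel for it.
- red_stud (a joint): red button, sprung: it starts to give at 1.2 N and then needs 0.6 N more for each mm; it has 10 mm of travel to a hard stop and springs back when released. The reading is how far it is pushed in, m (0 out, 0.010 against the stop).
- blue_stud (a joint): blue button, sprung: it starts to give at 1.2 N and then needs 0.6 N more for each mm; it has 10 mm of travel to a hard stop and springs back when released. The reading is how far it is pushed in, m (0 out, 0.010 against the stop).
- yellow_stud (a joint): yellow button, sprung: it starts to give at 1.2 N and then needs 0.6 N more for each mm; it has 10 mm of travel to a hard stop and springs back when released. The reading is how far it is pushed in, m (0 out, 0.010 against the stop).
- lid (a joint): angle of the lid, rad: 0 shut, about 1.6 to 1.8 (just past upright) at the start, stop at 1.95. 250 g, 160 x 220 x 8 mm plywood, no handle; the hinge is stiff (0.3 N m), so the lid stays wherever it is left and must be pushed all the way
- lid_hinge (a point): middle of the lid's hinge line, 85 mm above the table over the case's +x rim; axes turn with the lid: y along the hinge line, the shut lid reaches 160 mm along -x, z out of its upper face
- lid_edge (a point): middle of the lid's free edge, half-way through its thickness, 160 mm from the hinge line
- carton: small loose kraft carton 100 x 70 x 45 mm, origin under its centre; leave it alone
- tape: loose roll of amber tape, 90 mm across, 45 mm high, origin under its centre; leave it alone
- jar: loose clear jar with black cap, 52 mm across, 70 mm high, origin under its centre; leave it alone
Not all that is in view belongs to the job. Leave any brown look-alike of the probe alone. What is shaped like the rest but white is not meant.

How it is judged:
By the outcome, as a careful person would: the job done as asked, in the order asked, and still so for the second after the job is handed in, with the robot touching nothing.
It also fails if it takes over 72 s, if anything falls off the work surface, if the arm or the gripper's body presses on something with over 40 N, if the wrist force passes 120 N, or if a joint passes its speed limit or range.

## Working session

There is one attempt and no reset: what is moved stays moved. The work goes in short steps, each a Python script; the robot and the scene stay as the last script left them, time stands still between calls to the robot, and variables do not carry over. Pictures are saved under pics/ and viewed, and the job is handed in when it is done.

```bash
ls; mkdir -p pics
cat > h.py <<'E'
import numpy as np, cv2
from workcell import *
def save(p,n,bgr=True): cv2.imwrite('pics/'+n+'.png',p['color'][...,::-1])
def P(p):
    R=cv2.Rodrigues(np.array(p['rvec'],float))[0]; return np.array(p['intrinsics'])@np.hstack([R,np.array(p['tvec'],float).reshape(3,1)])
E
python3 - <<'E'
from h import *
import pickle
for n in ['side','top','wrist']:
    p=read_camera(n); save(p,n+'0'); pickle.dump(p,open(n+'0.pkl','wb')); 
    R=cv2.Rodrigues(np.array(p['rvec'],float))[0]
    print(n,np.array(p['intrinsics']).tolist(),(-R.T@np.array(p['tvec']).ravel()).round(3),R.round(2).tolist())
print(current_time_s(),current_wrist_force(),finger_overhang)
E
```

```text
pics
side [[394.8882021588071, 0.0, 247.51122460698608], [0.0, 394.8882021588071, 184.4629624736378], [0.0, 0.0, 1.0]] [1.086 0.696 0.761] [[-0.83, 0.55, 0.01], [0.32, 0.5, -0.8], [-0.45, -0.66, -0.6]]
top [[367.13715181743123, 0.0, 257.29111806729543], [0.0, 367.13715181743123, 195.05899652494816], [0.0, 0.0, 1.0]] [ 0.468 -0.002  1.093] [[0.03, -1.0, 0.0], [-0.99, -0.03, -0.11], [0.11, 0.0, -0.99]]
wrist [[298.58429978075253, 0.0, 256.29862819952535], [0.0, 298.58429978075253, 192.7842396564899], [0.0, 0.0, 1.0]] [ 0.26  -0.518  0.373] [[0.34, -0.94, -0.0], [-0.91, -0.33, 0.26], [-0.24, -0.09, -0.97]]
0.15 [-0.50610608  0.94743634  1.20951914] 0.025
```

View pics/side0.png

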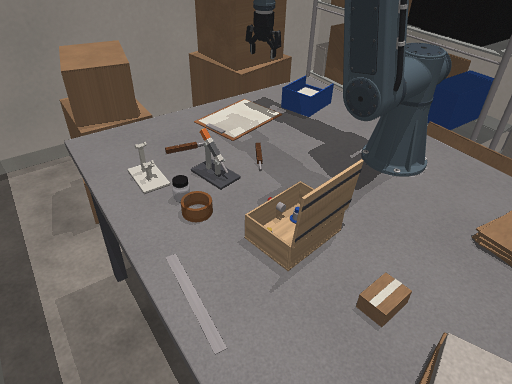

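View pics/top0.png

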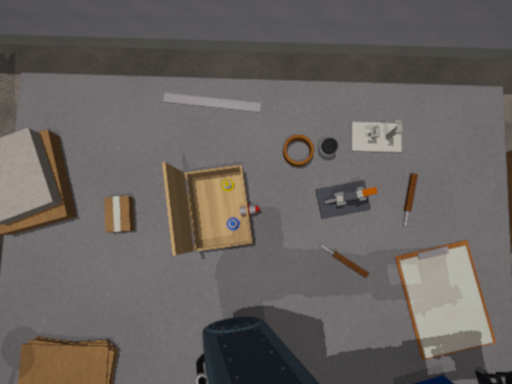

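View pics/wrist0.png

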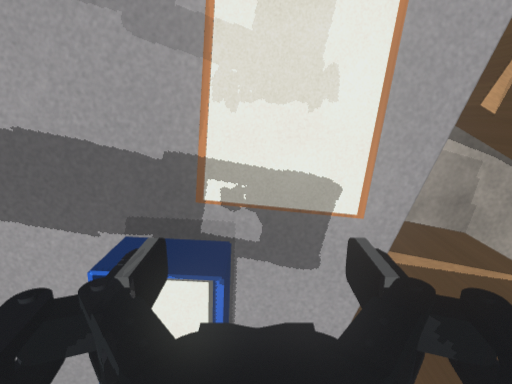

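The probe I want is the orange-ended one in the dark rest, at top (345,197) and side (212,155). Possible confusions are the brown look-alikes at top (345,260) and (410,200), and the white rest at top (377,135). The case is at top (215,208), with red (253,210), blue (233,224) and yellow (228,185). Next I'll get a close crop and coarse positions.

```bash
cat >> h.py <<'E'
def ray(p,uv,z):
    K=np.array(p['intrinsics']);R=cv2.Rodrigues(np.array(p['rvec'],float))[0];t=np.array(p['tvec'],float).ravel()
    c=-R.T@t; d=R.T@np.linalg.inv(K)@np.array([uv[0],uv[1],1.]); return c+d*(z-c[2])/d[2]
E
python3 - <<'E'
from h import *
p=read_camera('top'); s=read_camera('side')
for n,z in [('probe',.1),('rest',.005),('case',.085),('red_foot',.045),('blue_foot',.03),('yellow_foot',.03),('lid',.15),('jar',.07),('tape',.045),('carton',.045)]:
    for q,nm in ((p,'top'),(s,'side')):
        for o in silhouettes(n,q)[:3]:
            print(n,nm,round(o['confidence'],2),np.round(o['location'],1),int(o['pixels'].sum()),ray(q,o['location'],z).round(3))
a=cv2.resize(p['color'][150:240,290:430],None,fx=5,fy=5,interpolation=cv2.INTER_CUBIC)
cv2.imwrite('pics/crop_top.png',a[...,::-1])
a=cv2.resize(s['color'][110:200,130:270],None,fx=5,fy=5,interpolation=cv2.INTER_CUBIC)
cv2.imwrite('pics/crop_side.png',a[...,::-1])
a=cv2.resize(p['color'][155:260,155:285],None,fx=5,fy=5,interpolation=cv2.INTER_CUBIC)
cv2.imwrite('pics/crop_case.png',a[...,::-1])
print(current_time_s())
E
```

```text
probe top 0.91 [411.5 193.4] 368 [ 0.593 -0.419  0.1  ]
probe top 0.82 [354.1 196. ] 313 [ 0.581 -0.263  0.1  ]
probe top 0.55 [347.5 262.6] 304 [ 0.402 -0.245  0.1  ]
probe side 0.74 [213.1 146.9] 323 [ 0.576 -0.264  0.1  ]
probe side 0.74 [180.5 148.6] 196 [ 0.668 -0.31   0.1  ]
rest top 0.78 [338.3 203.5] 1251 [ 0.568 -0.241  0.005]
rest top 0.69 [374.7 136.7] 1401 [ 0.775 -0.35   0.005]
rest side 0.64 [147.6 177.1] 943 [ 0.775 -0.352  0.005]
rest side 0.58 [215.5 173.5] 899 [ 0.578 -0.25   0.005]
case top 0.89 [203.4 209.4] 6066 [0.534 0.147 0.085]
case side 0.6 [299.2 215.7] 6643 [0.544 0.131 0.085]
blue_foot top 0.7 [303.3 143.2] 371 [ 0.742 -0.131  0.03 ]
blue_foot top 0.42 [237.7 224.3] 118 [0.497 0.055 0.03 ]
yellow_foot top 0.66 [226.7 187.2] 35 [0.604 0.091 0.03 ]
yellow_foot top 0.57 [120.1 216.7] 1056 [0.509 0.396 0.03 ]
lid top 0.8 [180.  209.4] 1971 [0.528 0.198 0.15 ]
lid side 0.97 [324.7 201.5] 2586 [0.51  0.178 0.15 ]
jar top 0.68 [327.5 146.5] 333 [ 0.724 -0.195  0.07 ]
jar side 0.64 [181.  189.2] 354 [ 0.744 -0.154  0.07 ]
tape top 0.62 [300.1 142.4] 445 [ 0.74  -0.12   0.045]
tape side 0.64 [195.3 203.7] 805 [ 0.727 -0.102  0.045]
carton top 0.94 [117.8 216.3] 1011 [0.51  0.397 0.045]
carton top 0.49 [300.6 143.6] 503 [ 0.737 -0.121  0.045]
carton side 0.69 [386.  299.7] 1806 [0.529 0.416 0.045]
carton side 0.34 [216.6 172.9] 852 [ 0.601 -0.201  0.045]
1.25
```

View pics/crop_top.png

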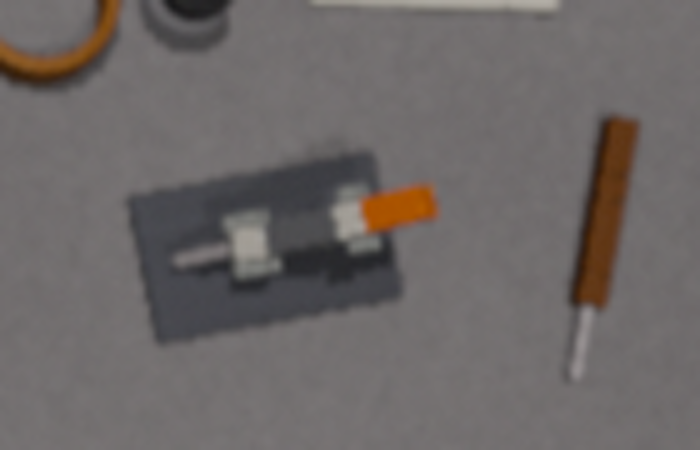

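View pics/crop_side.png

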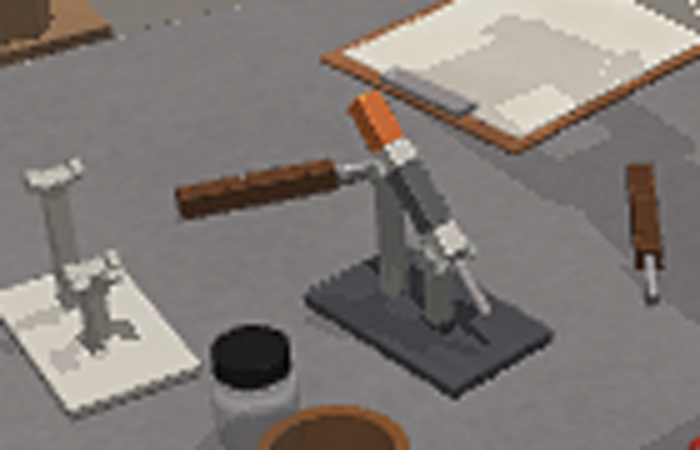

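View pics/crop_case.png

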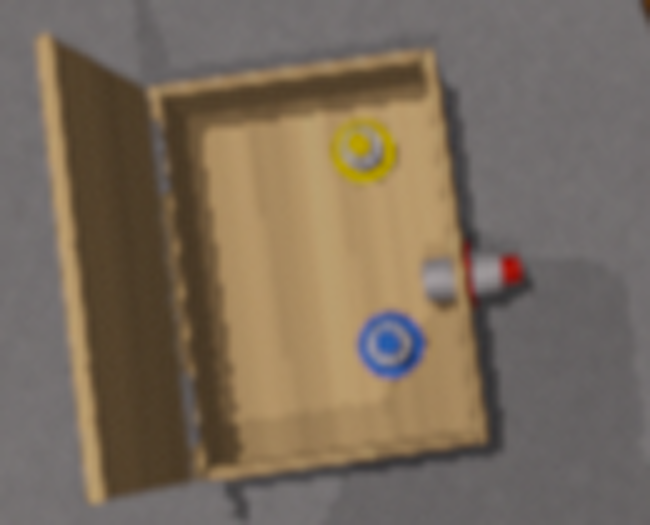

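The crop confirms the dark rest with the orange/white/grey probe, sloping tip towards the case. Next I'll move the wrist camera over the scene for a sharp view.

Run:
```python
from h import *
import pickle
print(np.round(current_tool_rot(),3).tolist())
R=np.array(current_tool_rot()); R0=R.copy()
# yaw to square
yaw=np.arctan2(R[1,0],R[0,0]); tgt=np.round(yaw/(np.pi/2))*(np.pi/2)
print(np.degrees(yaw),np.degrees(tgt))
c,s=np.cos(tgt),np.sin(tgt)
Rn=np.array([[c,s,0],[s,-c,0],[0,0,-1.]])
q=inverse_kinematics([0.55,-0.09,0.30],Rn);print(q)
reach([0.55,-0.09,0.30],Rn)
hold(.3)
p=read_camera('wrist'); save(p,'w1'); pickle.dump(p,open('w1.pkl','wb'))
F=[current_wrist_force() for _ in range(5)];print(np.round(F,2))
for n,z in [('probe',.1),('rest',.005),('case',.085),('red_foot',.045),('blue_foot',.006),('yellow_foot',.006)]:
        for o in silhouettes(n,p)[:3]:
            print(n,round(o['confidence'],2),np.round(o['location'],1),int(o['pixels'].sum()),ray(p,o['location'],z).round(3))
t=read_camera('top'); save(t,'t1'); pickle.dump(t,open('t1.pkl','wb'))
print(current_time_s(),np.round(current_ee_pos(),4))
```

```text
[[0.939, 0.345, 0.0], [0.345, -0.939, 0.0], [0.0, -0.0, -1.0]]
20.156584829615113 0.0
[-2.14959932e+01  6.12988012e+00  9.17460422e+01 -2.54444375e-14
  8.21240777e+01  6.85040068e+01]
[[-0.25 -0.51  0.54]
 [-0.25 -0.51  0.54]
 [-0.25 -0.51  0.54]
 [-0.25 -0.51  0.54]
 [-0.25 -0.51  0.54]]
probe 0.79 [433.1 144.1] 2912 [ 0.583 -0.279  0.1  ]
probe 0.68 [506.7 168.4] 364 [ 0.557 -0.362  0.1  ]
probe 0.48 [334.1 237.2] 162 [ 0.477 -0.181  0.1  ]
rest 0.68 [372.4 130.6] 6290 [ 0.592 -0.249  0.005]
rest 0.64 [460.8   6.6] 1796 [ 0.741 -0.343  0.005]
rest 0.4 [ 78.3 177.1] 30757 [0.528 0.159 0.005]
case 0.84 [ 77.  173.4] 30832 [0.549 0.112 0.085]
case 0.5 [432.4 143.7] 2795 [ 0.582 -0.286  0.085]
red_foot 0.64 [164.  177.4] 211 [0.536 0.026 0.045]
blue_foot 0.51 [146.9 190.4] 202 [0.509 0.064 0.006]
blue_foot 0.23 [431.9 144.6] 2812 [ 0.573 -0.332  0.006]
yellow_foot 0.63 [127.3 118.2] 269 [0.608 0.081 0.006]
4.0083 [ 0.55 -0.09  0.3 ]
```

View pics/w1.png

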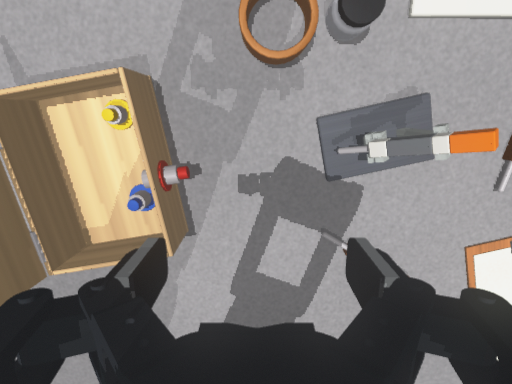

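Wrist picture: the case is at left with rim corner (123,68) and (183,250), red stud (180,172), blue (138,202), yellow (112,115). The rest base is at (318–437, 94–178) and the probe runs from (340,150) to (497,140). I'll enlarge to pick points for the fit.

Run:
```python
import cv2,pickle
p=pickle.load(open('w1.pkl','rb'));t=pickle.load(open('t1.pkl','rb'))
def crop(im,x0,y0,w,h,f,n):
    a=cv2.resize(im[y0:y0+h,x0:x0+w],None,fx=f,fy=f,interpolation=cv2.INTER_CUBIC)
    for x in range((x0//20+1)*20,x0+w,20): cv2.putText(a,str(x),((x-x0)*f,8),0,.3,(0,255,0));cv2.line(a,((x-x0)*f,10),((x-x0)*f,16),(0,255,0))
    for y in range((y0//20+1)*20,y0+h,20): cv2.putText(a,str(y),(0,(y-y0)*f),0,.3,(0,255,0));cv2.line(a,(20,(y-y0)*f),(28,(y-y0)*f),(0,255,0))
    cv2.imwrite('pics/'+n+'.png',a[...,::-1])
crop(p['color'],0,55,200,150,4,'c1');crop(p['color'],0,150,200,150,4,'c1b')
crop(p['color'],310,85,200,100,4,'c2')
crop(t['color'],150,150,140,110,5,'c3')
```

```text
(no output)
```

View pics/c1.png

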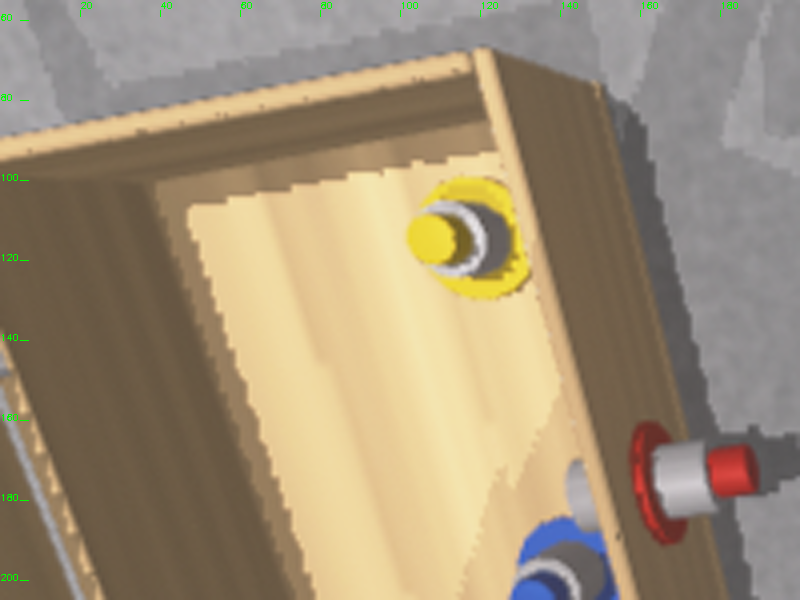

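View pics/c1b.png

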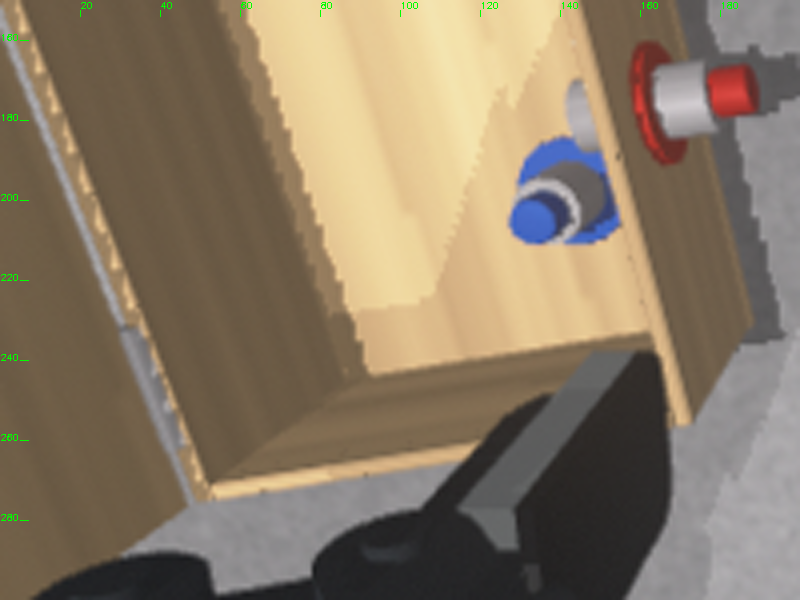

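View pics/c2.png

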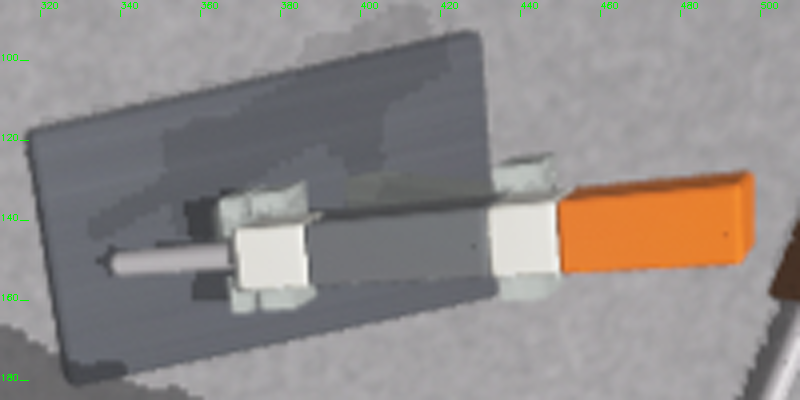

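View pics/c3.png

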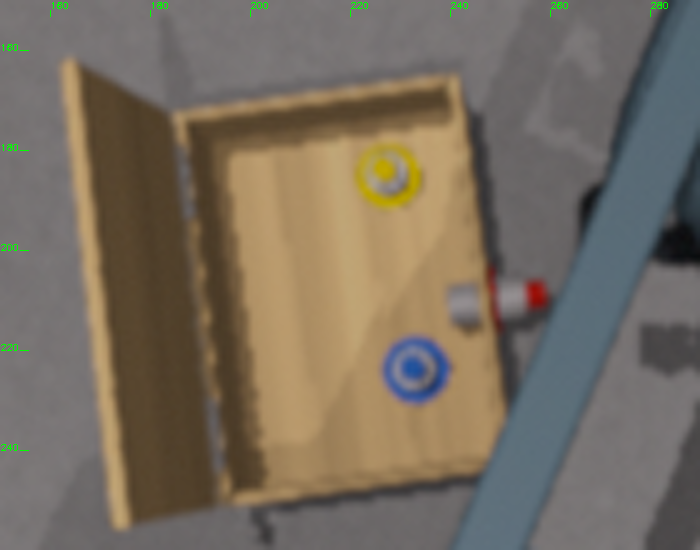

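```bash
cat > fit.py <<'E'
from h import *
import pickle
from scipy.optimize import least_squares
w=pickle.load(open('w1.pkl','rb'));t=pickle.load(open('t1.pkl','rb'))
PW,PT=P(w),P(t)
def pr(M,X): X=M@np.append(X,1); return X[:2]/X[2]
def rz(a): return np.array([[np.cos(a),-np.sin(a),0],[np.sin(a),np.cos(a),0],[0,0,1]])
obs=[(PW,(-.08,-.11,.085),(119.5,67)),(PW,(-.08,.11,.085),(172.5,256.3)),(PW,(.08,.11,.085),(50.8,275)),
(PW,(-.08,-.11,0),(151.3,77)),(PW,(-.08,.11,0),(188,230)),
(PT,(.08,-.11,.085),(186,173)),(PT,(-.08,-.11,.085),(242,165.2)),(PT,(.08,.11,.085),(195.6,250.6)),(PT,(-.08,.11,.085),(252.6,243.4))]
feet=[('r',PW,(164.5,175.5)),('r',PT,(248.6,210)),('b',PW,(142,197.8)),('b',PT,(233,224)),('y',PW,(119.5,114.5)),('y',PT,(227.6,185.2))]
def sh(M,x): # per-camera pixel bias
    return x
def f(v):
    R=rz(v[2]);o=np.array([v[0],v[1],0]);r=[]
    for M,X,u in obs: r+=list(pr(M,o+R@np.array(X))-u)
    F={'r':(-.0815,v[3],v[4]),'b':(v[5],v[6],.008),'y':(v[7],v[8],.008)}
    for k,M,u in feet: r+=list(pr(M,o+R@np.array(F[k]))-u)
    return np.array(r)
s=least_squares(f,[.54,.11,1.45,0,.045,0,0,0,0],loss='soft_l1')
v=s.x;print('case',v[:2].round(4),np.degrees(v[2]).round(2),v[3:].round(4));print(f(v).reshape(-1,2).round(1).tolist())
R=rz(v[2]);o=np.array([v[0],v[1],0])
for k,X in {'red':(-.08,v[3],v[4]),'blue':(v[5],v[6],.006),'yellow':(v[7],v[8],.006)}.items(): print(k,(o+R@np.array(X)).round(4))
c=.5**.5
def pp(x,n): return np.array([x*c+n*c,0,.095-x*c+n*c])
po=[(.0825,0,(337.5,150.5)),(-.075,.009,(495.3,139.8)),(-.04,.009,(449.5,142.7)),(-.025,.009,(432.5,144.5)),(.02,.009,(386.7,147.5)),(.04,.009,(368.5,149.3))]
bo=[((.075,-.045),(317,117.5)),((-.075,-.045),(428.8,93.3)),((.075,.045),(327.5,180.8))]
bt=[((.075,-.045),(290+128/5,150+197/5)),((-.075,-.045),(290+375/5,150+152/5)),((.075,.045),(290+158/5,150+343/5)),((-.075,.045),(290+402/5,150+297/5))]
def g(v):
    R=rz(v[2]);o=np.array([v[0],v[1],0]);r=[]
    for x,n,u in po: r+=list(pr(PW,o+R@pp(x,n))-u)
    for X,u in bo: r+=list(pr(PW,o+R@np.array([X[0]+v[3],X[1]+v[4],.01]))-u)
    for X,u in bt: r+=list(pr(PT,o+R@np.array([X[0]+v[3],X[1]+v[4],.01]))-u)
    return np.array(r)
s=least_squares(g,[.58,-.26,1.45,0,0]);v=s.x
print('seat',v[:2].round(4),np.degrees(v[2]).round(2),v[3:].round(4));print(g(v).reshape(-1,2).round(1).tolist())
print('top end',pr(PT,np.array([v[0],v[1],0])+rz(v[2])@pp(-.075,.009)),'seen',290+433/5,150+203/5)
E
python3 fit.py
```

```text
case [0.5401 0.1071] 99.7 [ 0.0152  0.0477 -0.0284  0.0472 -0.0294 -0.0692]
[[3.1, -0.6], [1.1, 0.6], [-2.1, 1.6], [-0.7, -1.0], [0.7, 0.4], [-1.4, -0.6], [-0.4, -0.7], [-1.4, 1.1], [-0.1, -0.1], [0.1, 0.1], [-0.0, -0.2], [0.2, -0.0], [-0.5, -0.0], [-0.0, 0.0], [0.1, -0.1]]
red [0.5386 0.0256 0.0477]
blue [0.4983 0.0711 0.006 ]
yellow [0.6133 0.0898 0.006 ]
seat [ 0.5826 -0.2548] 102.24 [0.0011 0.0014]
[[2.1, -1.0], [0.2, 0.2], [-0.4, 0.6], [-0.9, -0.0], [-0.6, 0.2], [0.1, -0.4], [-0.8, 0.2], [1.7, -1.0], [-0.9, 1.5], [-0.3, -0.4], [-0.4, -0.6], [-0.2, 0.2], [0.7, 0.0]]
top end [374.22712093 189.78891653] seen 376.6 190.6
```

```bash
cat > geo.py <<'E'
from h import *
from scipy.spatial.transform import Rotation as Ro
SEAT=np.array([.5826,-.2548,.095]);YR=102.24
CASE=np.array([.5401,.1071,0]);YC=99.7
RED=np.array([.5386,.0256,.0477]);BLUE=np.array([.4983,.0711,.006]);YEL=np.array([.6133,.0898,.006])
def rp(yaw,pitch): return Ro.from_euler('ZY',[yaw,pitch],degrees=True).as_matrix()
def C1(s): y=np.array([0,s,0.]);z=np.array([0,0,-1.]);return np.column_stack([np.cross(y,z),y,z])
def C2(s): y=np.array([0,s,0.]);z=np.array([1.,0,0]);return np.column_stack([np.cross(y,z),y,z])
def tcp(porig,Rp,C,gx):
    "TCP pose so that grasp point is at probe x=gx"
    Rt=Rp@C; return np.array(porig)+Rp@np.array([gx,0,0])-.006*Rt[:,2],Rt
E
python3 - <<'E'
from geo import *
RS=rp(YR,45);RL=rp(YC,0);n=RS[:,2];cx=RL[:,0]
for s in (1,-1):
    print('sign',s)
    for nm,o,R in [('pre',SEAT+n*.07,RS),('g',SEAT,RS),('lev',RED-cx*.085-cx*.06,RL),('levpush',RED-cx*.085-cx*.025,RL)]:
        q=inverse_kinematics(*tcp(o,R,C1(s),.001)); print(nm,None if q is None else np.round(q))
    RU=rp(YC,90)
    for nm,o,R in [('pre2',SEAT-RS[:,0]*.06,RS),('g2',SEAT,RS),('out',SEAT+n*.07,RS),('blue',BLUE+[0,0,.085+.06],RU),('bluelow',BLUE+[0,0,.085+.025],RU),('yel',YEL+[0,0,.085+.025],RU)]:
        q=inverse_kinematics(*tcp(o,R,C2(s),-.058)); print(nm,None if q is None else np.round(q))
E
```

```text
sign 1
pre [ -13.   20.  106.  -58.   49. -167.]
g [ -18.   26.  105.  -63.   43. -163.]
lev [-24.  25.  99.  -0.  55. 147.]
levpush [-20.  24. 101.  -0.  55. 150.]
pre2 [-48.  53.  49.  23. 117. 123.]
g2 [-47.  51.  57.  23. 111. 122.]
out [-45.  43.  64.  24. 111. 124.]
blue [ -5.   4. 105.   0.  72. 165.]
bluelow [ -5.   6. 106.   0.  68. 165.]
yel [ -3.  20.  89.   0.  71. 168.]
sign -1
pre [-13.  20. 106. -58.  49.  13.]
g [-18.  26. 105. -63.  43.  17.]
lev [-24.  25.  99.  -0.  55. -33.]
levpush [-20.  24. 101.  -0.  55. -30.]
pre2 [-48.  53.  49.  23. 117. -57.]
g2 [-47.  51.  57.  23. 111. -58.]
out [-45.  43.  64.  24. 111. -56.]
blue [ -5.   4. 105.   0.  72. -15.]
bluelow [ -5.   6. 106.   0.  68. -15.]
yel [ -3.  20.  89.   0.  71. -12.]
```

```bash
cat >> geo.py <<'E'
B1=20
def C1(s,b=B1):
    b=np.radians(b);y=np.array([0,s,0.]);z=np.array([np.sin(b),0,-np.cos(b)]);return np.column_stack([np.cross(y,z),y,z])
RS=rp(YR,45);RL=rp(YC,0);RU=rp(YC,90);nS=RS[:,2];cx=RL[:,0];G1=.001;G2=-.058
E
python3 - <<'E'
from geo import *
import pickle
s=-1
for nm,o,R in [('pre',SEAT+nS*.07,RS),('g',SEAT,RS),('lev',RED-cx*.085-cx*.06,RL),('levpush',RED-cx*.085-cx*.025,RL)]:
        q=inverse_kinematics(*tcp(o,R,C1(s),G1)); print(nm,None if q is None else np.round(q))
t0=current_time_s()
reach(*tcp(SEAT+nS*.08,RS,C1(s),G1))
print(current_time_s()-t0)
hold(.1)
p=read_camera('wrist');save(p,'w2');pickle.dump(p,open('w2.pkl','wb'));
M=P(p)
for x in (-.075,-.04,-.025,.02,.04,.085):
    X=M@np.append(SEAT+RS@np.array([x,0,.009 if x<.05 else 0]),1);print(x,(X[:2]/X[2]).round(1))
E
```

```text
pre [-21.  17. 102. -27.  51. -18.]
g [-25.  23. 100. -28.  45. -19.]
lev [-32.  31.  92.  16.  70. -48.]
levpush [-29.  30.  95.  17.  69. -47.]
1.3499999999999996
-0.075 [255.6 358.4]
-0.04 [255.5 304.9]
-0.025 [255.5 282.4]
0.02 [255.4 216.7]
0.04 [255.4 188.2]
0.085 [255.4 129.5]
```

View pics/w2.png

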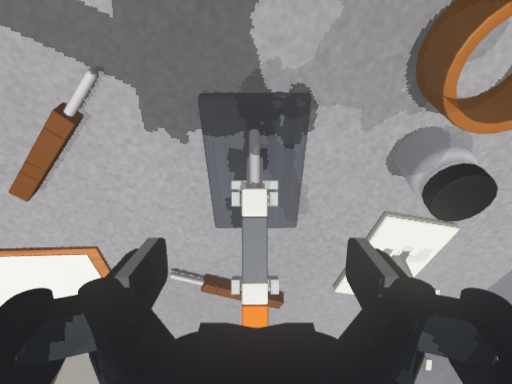

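Predicted marks (304, 282, 217, 188; tip 129 in column 255) match the picture, so the pose is right. I'll grasp the grey middle, lift square to the axis and go level.

Run:
```python
from geo import *
import pickle
s=-1
t0=current_time_s()
line_to(tcp(SEAT,RS,C1(s),G1)[0],rate=.12)
print('F at grasp',np.round(current_wrist_force(),2),current_time_s()-t0)
gripper_to(0,f_grip=50)
print('w',current_grip_width(),np.round(current_wrist_force(),2),current_time_s()-t0)
line_to(tcp(SEAT+nS*.05,RS,C1(s),G1)[0],rate=.12)
print(np.round(current_wrist_force(),2))
o=RED-cx*(.085+.065)
reach(*tcp(o,RL,C1(s),G1))
hold(.2)
print(np.round(current_wrist_force(),2),current_time_s()-t0,current_grip_width())
p=read_camera('wrist');save(p,'w3');pickle.dump(p,open('w3.pkl','wb'))
q=read_camera('side');save(q,'s3');pickle.dump(q,open('s3.pkl','wb'))
for m in (p,q):
  M=P(m)
  for nm,X in (('tip',o+cx*.085),('red',RED),('front',o+cx*.04+[0,0,.009]),('rear',o-cx*.075+[0,0,.009])):
    X=M@np.append(X,1);print(nm,(X[:2]/X[2]).round(1))
a=cv2.resize(q['color'][100:250,150:350],None,fx=4,fy=4,interpolation=cv2.INTER_CUBIC);cv2.imwrite('pics/s3c.png',a[...,::-1])
```

```text
F at grasp [0.15 0.68 0.78] 0.8167
w 0.2036845164871824 [-2.1   2.96  4.13] 1.4417
[-0.95 -0.08 -1.63]
[ 0.2   0.86 -1.41] 2.9583999999999993 0.19988405425731304
tip [255.7  82.8]
red [255.9 -42.4]
front [255.5 172.2]
rear [255.1 450.8]
tip [259.6 193.7]
red [275.7 204.2]
front [249.  184.5]
rear [224.  168.3]
```

View pics/w3.png

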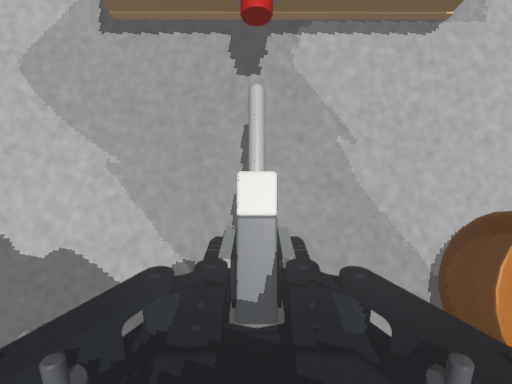

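View pics/s3c.png

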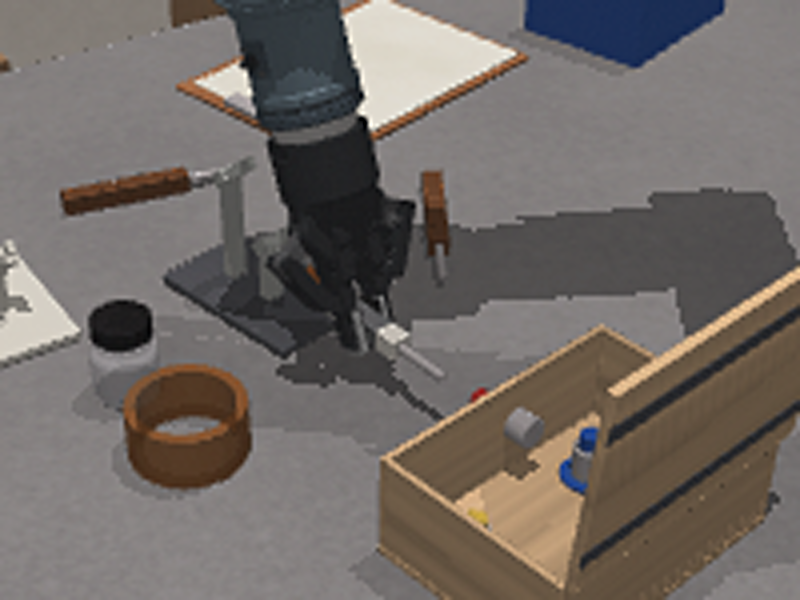

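The tip is on its predicted pixel in both views, wrist (257,83) and side (260,194), and in line with the red button. Now I'll feel for it.

```bash
cat > push.py <<'E'
from geo import *
def push(foot,axis,Rp,C,gx,start,lo,target=4.2):
    """axis: push direction; distance d = tip to foot. Steps by force; never past a max depth after contact."""
    pos=lambda d: tcp(foot-axis*(.085+d),Rp,C,gx)[0]
    t0=current_time_s()
    line_to(pos(start),rate=.08); hold(.25)
    rd=lambda: np.mean([np.array(current_wrist_force())@(-axis) for _ in range(3)])
    b=rd(); log=[];d=start;contact=None;f=0
    while d>lo:
        step=.0015 if contact is None else .001
        if contact is not None and f>target-.75: step=.0005
        d-=step; line_to(pos(d),rate=.02); hold(.04)
        f=rd()-b; log.append((round(d*1000,1),round(f,2)))
        if contact is None and f>.6: contact=d
        if f>=target-.15: break
        if contact is not None and contact-d>.0075: print('depth limit');break
    hold(.2);f2=rd()-b;hold(.45)
    print(log[-16:]);print('base',b,'held',f2,rd()-b,'d',d,'contact',contact)
    line_to(pos(start+.005),rate=.05); hold(.1)
    print('after',rd()-b,'t',current_time_s()-t0,current_time_s(),current_grip_width())
E
python3 - <<'E'
from push import *
push(RED,cx,RL,C1(-1),G1,.041,.018)
E
```

```text
depth limit
[(39.5, np.float64(-0.04)), (38.0, np.float64(0.86)), (37.0, np.float64(0.59)), (36.0, np.float64(0.43)), (35.0, np.float64(0.62)), (34.0, np.float64(0.15)), (33.0, np.float64(-0.03)), (32.0, np.float64(0.36)), (31.0, np.float64(1.84)), (30.0, np.float64(2.11))]
base -0.2768365381086988 held 1.6851432515004146 1.7455471944046999 d 0.029999999999999992 contact 0.038
after 0.15547599289326125 t 4.8332999999999995 13.4 0.20128356558191257
```

Noise gave an early contact flag, and the real contact is at about 31 mm, so it was only pushed in about 1 mm. I'll make the detection need confirmation and finish the press.

```bash
cat > push.py <<'E'
from geo import *
def push(foot,axis,Rp,C,gx,start,lo,target=4.2,out=.005,step0=.0015):
    pos=lambda d: tcp(foot-axis*(.085+d),Rp,C,gx)[0]
    t0=current_time_s()
    line_to(pos(start),rate=.08); hold(.3)
    one=lambda: np.array(current_wrist_force())@(-axis)
    def rd(n=4):
        v=[]
        for _ in range(n): v.append(one()); hold(.03)
        return np.mean(v)
    b=rd(6); log=[];d=start;f=0
    # phase 1: find contact (>1.0 N, confirmed after settling)
    while d>lo:
        d-=step0; line_to(pos(d),rate=.02)
        f=one()-b
        if f>.9:
            hold(.12); f=rd()-b
            log.append((round(d*1000,2),round(f,2)))
            if f>1.1: break
        else: log.append((round(d*1000,2),round(f,2)))
    else: print('NO CONTACT',log); return
    # phase 2: close in on target force
    for k in range(6):
        e=(target-f)/600.
        if abs(e)<.0005: break
        d-=float(np.clip(e*.8,-.002,.003)); line_to(pos(d),rate=.012); hold(.12); f=rd()-b
        log.append((round(d*1000,2),round(f,2)))
    hold(.6); f2=rd()-b
    print([(float(a),float(c)) for a,c in log]);print('base',round(b,2),'held',round(f2,2),'d',d)
    line_to(pos(start+out),rate=.06); hold(.05)
    print('t',current_time_s()-t0,current_time_s(),current_grip_width())
E
python3 - <<'E'
from push import *
push(RED,cx,RL,C1(-1),G1,.0335,.018,out=.02)
E
```

```text
[(32.0, 0.05), (30.5, 1.5), (27.5, 3.36), (26.38, 3.77), (25.82, 4.44)]
base 0.08 held 3.7 d 0.02581655165714356
t 4.6 18.0 0.20195773912559292
```

Red is done: face at about 30.9 mm, held about 5 mm in at 3.7–4.4 N. Next I'll return the probe to the rest and take it again by the end.

```bash
sed -i 's/G2=-.058/G2=-.060/' geo.py
python3 - <<'E'
from geo import *
import pickle
s=-1
t0=current_time_s()
reach(*tcp(SEAT+nS*.05,RS,C1(s),G1))
hold(.1);b=np.array(current_wrist_force())
line_to(tcp(SEAT+nS*.001,RS,C1(s),G1)[0],rate=.06); hold(.1)
print('dF seat',np.round(np.array(current_wrist_force())-b,2),current_time_s()-t0)
gripper_to(1.0)
print('w',current_grip_width(),np.round(current_wrist_force(),2),current_time_s()-t0)
line_to(tcp(SEAT+nS*.08,RS,C1(s),G1)[0],rate=.2)
p=read_camera('wrist');save(p,'w4')
q=read_camera('side');a=cv2.resize(q['color'][100:250,130:330],None,fx=4,fy=4,interpolation=cv2.INTER_CUBIC);cv2.imwrite('pics/s4c.png',a[...,::-1])
print(current_time_s()-t0,current_time_s())
E
```

```text
dF seat [-1.76  1.63  2.05] 1.9166999999999987
w 0.994632086634344 [ 0.04  0.46 -0.12] 2.5833000000000013
3.2250000000000014 21.225
```

View pics/w4.png

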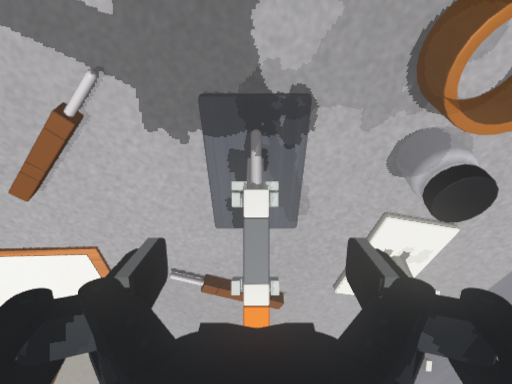

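View pics/s4c.png

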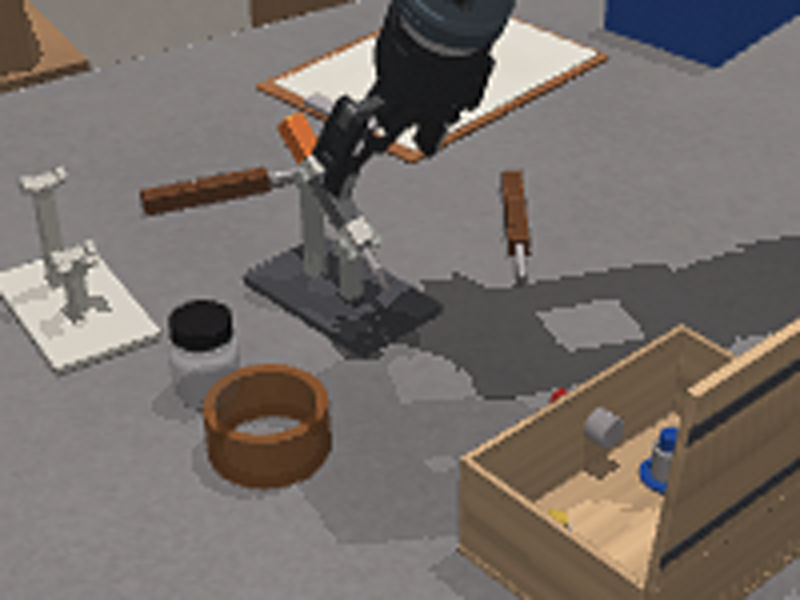

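The probe is seated in the rest as before, at wrist columns 243–268 with the boundaries unchanged. Now the orange end.

Run:
```python
from geo import *
s=-1
t0=current_time_s()
up=np.array([0,0,1.])
A=tcp(SEAT+nS*.08+up*.08,RS,C1(s),G1)
line_to(A[0],rate=.25)
B=tcp(SEAT-RS[:,0]*.09+nS*.05,RS,C2(s),G2)
reach(*B); print(current_time_s()-t0)
line_to(tcp(SEAT-RS[:,0]*.07,RS,C2(s),G2)[0],rate=.2)
p=read_camera('side');a=cv2.resize(p['color'][50:200,130:330],None,fx=4,fy=4,interpolation=cv2.INTER_CUBIC);cv2.imwrite('pics/s5c.png',a[...,::-1])
p=read_camera('wrist');save(p,'w5');M=P(p)
for x in (-.075,-.04,.02):
    X=M@np.append(SEAT+RS@np.array([x,0,.009]),1);print(x,(X[:2]/X[2]).round(1))
print(current_time_s()-t0,current_time_s(),np.round(current_joints(),0))
```

```text
1.4582999999999977
-0.075 [254.5 207.6]
-0.04 [254.8 193.1]
0.02 [255.2 176.3]
1.9749999999999979 23.2 [-48.  53.  47.  23. 119. -57.]
```

View pics/w5.png

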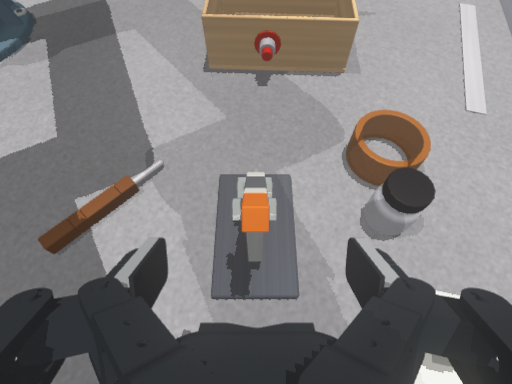

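View pics/s5c.png

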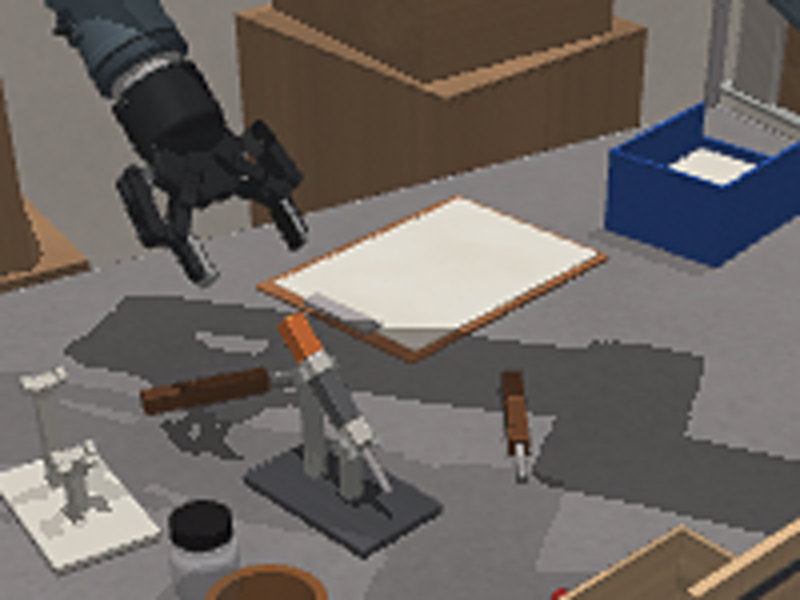

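Aligned (orange end at (256,207)). I'll grasp, lift out and go upright over the blue stud.

Run:
```python
from geo import *
import pickle
s=-1
up=np.array([0,0,1.])
t0=current_time_s()
line_to(tcp(SEAT,RS,C2(s),G2)[0],rate=.12)
gripper_to(0,f_grip=60)
print('w',current_grip_width(),np.round(current_wrist_force(),2),current_time_s()-t0)
line_to(tcp(SEAT+nS*.045,RS,C2(s),G2)[0],rate=.12)
line_to(tcp(SEAT+nS*.045+up*.08,RS,C2(s),G2)[0],rate=.25)
o=BLUE+up*(.085+.115)
reach(*tcp(o,RU,C2(s),G2)); hold(.15)
print(current_time_s()-t0,current_time_s(),current_grip_width())
qs=[]
for nm in('wrist','side','top'):
    p=read_camera(nm);save(p,nm+'6');pickle.dump(p,open(nm+'6.pkl','wb'));M=P(p)
    for k,X in (('tip',o-up*.085),('front',o-up*.04),('blue',BLUE),('yel',YEL)):
        X=M@np.append(X,1);print(nm,k,(X[:2]/X[2]).round(1))
    if nm=='side':
        a=cv2.resize(p['color'][100:250,200:400],None,fx=4,fy=4,interpolation=cv2.INTER_CUBIC);cv2.imwrite('pics/s6c.png',a[...,::-1])
```

```text
w 0.2035516894767431 [-0.62 -0.66  0.64] 1.3582999999999998
3.808299999999999 27.0083 0.2029494611896533
wrist tip [255.7 183.2]
wrist front [255.6 196.5]
wrist blue [256.  162.7]
wrist yel [345.9 163.3]
side tip [299.3 187.1]
side front [300.9 173.4]
side blue [295.7 219.1]
side yel [266.9 238.5]
top tip [229.7 222.7]
top front [228.4 222.1]
top blue [232.6 224. ]
top yel [227.7 185.2]
```

View pics/wrist6.png

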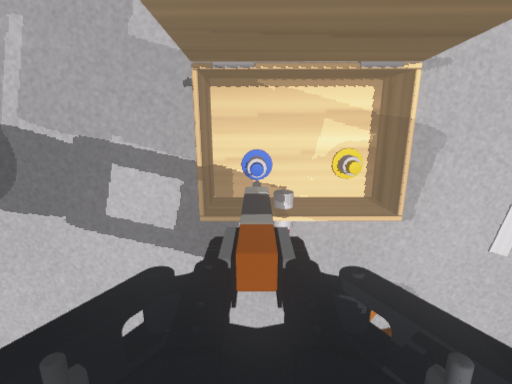

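View pics/s6c.png

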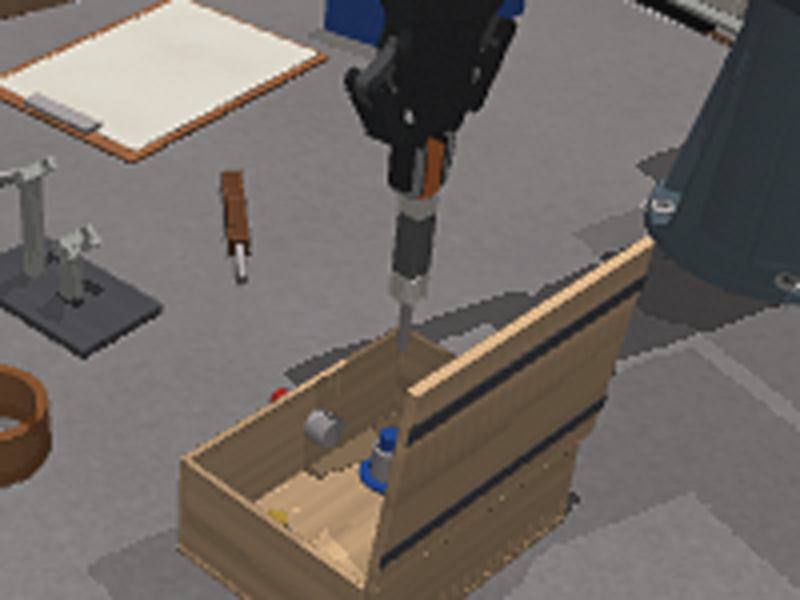

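Tip at (257,183) as predicted, with blue (257,165) and yellow (347,163) within 2 px of their fits. Pressing blue.

```bash
sed -i 's/^RED=.*/RED=np.array([.5386,.0256,.0477]);BLUE=np.array([.4985,.0699,.006]);YEL=np.array([.6133,.0898,.006])/' geo.py
python3 - <<'E'
from push import *
up=np.array([0,0,1.])
push(BLUE,-up,RU,C2(-1),G2,.0490,.020,out=.008)
E
```

```text
[(47.5, -0.23), (46.0, -0.06), (44.5, 0.81), (43.0, -0.06), (41.5, 1.15), (38.5, 2.6), (36.36, 4.18)]
base -1.05 held 4.36 d 0.03636305847304917
t 5.474999999999998 32.6333 0.2016862475996745
```

Run:
```python
from push import *
up=np.array([0,0,1.])
line_to(tcp(YEL+up*(.085+.060),RU,C2(-1),G2)[0],rate=.15)
push(YEL,-up,RU,C2(-1),G2,.0490,.020,out=.008)
```

```text
[(47.5, 0.06), (46.0, 0.05), (44.5, -0.69), (43.0, -0.04), (41.5, 0.61), (40.0, -0.71), (38.5, -0.17), (37.0, -0.47), (35.5, 1.55), (32.5, 3.29), (31.28, 4.13)]
base -0.93 held 4.3 d 0.03128366852421917
t 5.799999999999997 39.3583 0.19986501914352053
```

Run:
```python
from geo import *
s=-1;up=np.array([0,0,1.]);t0=current_time_s()
line_to(tcp(YEL+up*(.085+.125),RU,C2(s),G2)[0],rate=.2)
reach(*tcp(SEAT+nS*.045+up*.08,RS,C2(s),G2))
line_to(tcp(SEAT+nS*.045,RS,C2(s),G2)[0],rate=.2);hold(.1)
b=np.array(current_wrist_force())
p=read_camera('side');a=cv2.resize(p['color'][50:200,130:330],None,fx=4,fy=4,interpolation=cv2.INTER_CUBIC);cv2.imwrite('pics/s7c.png',a[...,::-1])
line_to(tcp(SEAT+nS*.001,RS,C2(s),G2)[0],rate=.06);hold(.1)
print(np.round(np.array(current_wrist_force())-b,2),current_time_s()-t0,current_time_s())
```

```text
[-1.3   5.18  1.32] 3.5167 42.875
```

View pics/s7c.png

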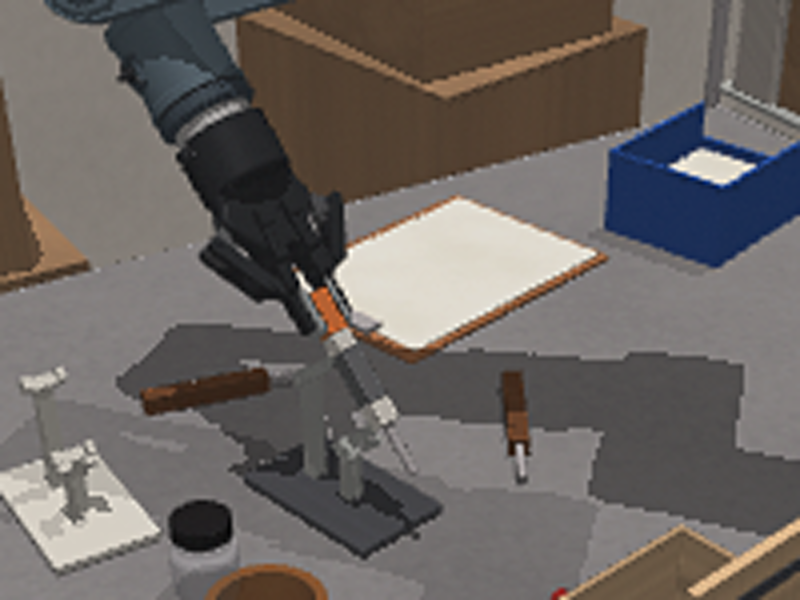

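Run:
```python
from geo import *
s=-1;t0=current_time_s()
gripper_to(1.0); print(np.round(current_wrist_force(),2))
line_to(tcp(SEAT-RS[:,0]*.07,RS,C2(s),G2)[0],rate=.2)
p=read_camera('side');a=cv2.resize(p['color'][50:200,130:330],None,fx=4,fy=4,interpolation=cv2.INTER_CUBIC);cv2.imwrite('pics/s8c.png',a[...,::-1])
p=read_camera('wrist');save(p,'w8')
print(current_time_s()-t0,current_time_s())
# lid geometry from the top & side pictures: IK trials
H=CASE+cx*.08+np.array([0,0,.085])
for th in (1.75,1.2,.6,0.):
  for tilt in (30,45,60):
   for yy in (0,):
    Rl=rp(YC,-th*0)
    c,sn=np.cos(th),np.sin(th)
    pt=H-cx*(.14*c)+np.array([0,0,.14*sn]) + (cx*sn+np.array([0,0,c]))*.008
    a=np.radians(tilt); z=-cx*np.sin(a)-np.array([0,0,np.cos(a)])
    y=RL[:,1]
    for sg in (1,-1):
      R=np.column_stack([np.cross(sg*y,z),sg*y,z])
      q=inverse_kinematics(pt-.025*z,R); print(th,tilt,sg,None if q is None else np.round(q))
```

```text
[-0.28  0.44  0.42]
1.2667000000000002 44.1417
1.75 30 1 [  26.   19.   88.  -29.   83. -157.]
1.75 30 -1 [ 26.  19.  88. -29.  83.  23.]
1.75 45 1 [  32.   26.   85.  -41.   90. -150.]
1.75 45 -1 [ 32.  26.  85. -41.  90.  30.]
1.75 60 1 [  36.   34.   82.  -52.   98. -145.]
1.75 60 -1 [ 36.  34.  82. -52.  98.  35.]
1.2 30 1 [  19.   15.   93.  -30.   79. -163.]
1.2 30 -1 [ 19.  15.  93. -30.  79.  17.]
1.2 45 1 [  25.   22.   91.  -43.   85. -153.]
1.2 45 -1 [ 25.  22.  91. -43.  85.  27.]
1.2 60 1 [  30.   29.   89.  -54.   92. -146.]
1.2 60 -1 [ 30.  29.  89. -54.  92.  34.]
0.6 30 1 [  12.   16.   98.  -32.   71. -165.]
0.6 30 -1 [ 12.  16.  98. -32.  71.  15.]
0.6 45 1 [  19.   22.   96.  -46.   76. -153.]
0.6 45 -1 [ 19.  22.  96. -46.  76.  27.]
0.6 60 1 [  24.   30.   94.  -58.   84. -144.]
0.6 60 -1 [ 24.  30.  94. -58.  84.  36.]
0.0 30 1 [   9.   22.  101.  -35.   62. -162.]
0.0 30 -1 [  9.  22. 101. -35.  62.  18.]
0.0 45 1 [  16.   29.   99.  -49.   69. -148.]
0.0 45 -1 [ 16.  29.  99. -49.  69.  32.]
0.0 60 1 [  21.   37.   96.  -60.   78. -138.]
0.0 60 -1 [ 21.  37.  96. -60.  78.  42.]
```

View pics/s8c.png

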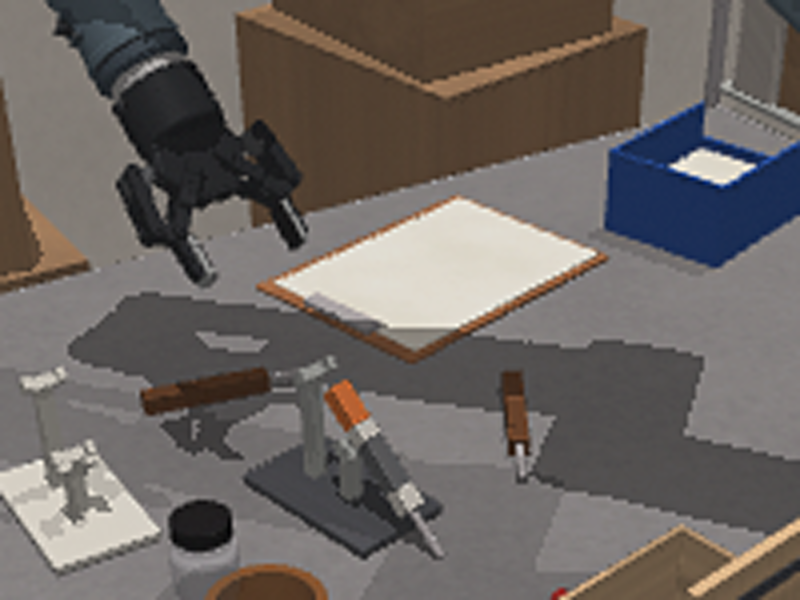

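View pics/w8.png

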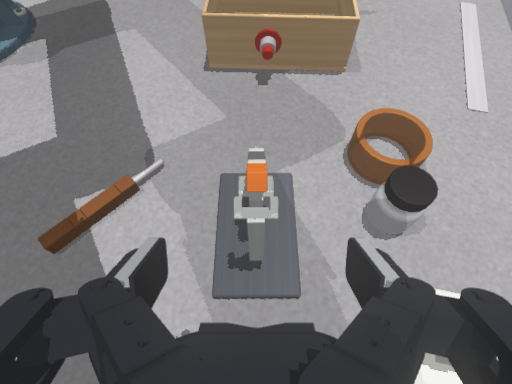

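The probe didn't stay seated this time. It slid forward and down: the orange end at wrist (257,178) is now ahead of the rear saddle, and the tip at side crop (437,553) is beyond the base. I'll measure its pose and mend it.

Run:
```python
from geo import *
import pickle
for nm in ('wrist','side','top'):
    p=read_camera(nm);pickle.dump(p,open(nm+'9.pkl','wb'));save(p,nm+'9')
def crop(nm,x0,y0,w,h,f):
    im=pickle.load(open(nm+'9.pkl','rb'))['color']
    a=cv2.resize(im[y0:y0+h,x0:x0+w],None,fx=f,fy=f,interpolation=cv2.INTER_CUBIC)
    for x in range((x0//10+1)*10,x0+w,10): cv2.putText(a,str(x),((x-x0)*f,8),0,.3,(0,255,0));cv2.line(a,((x-x0)*f,10),((x-x0)*f,16),(0,255,0))
    for y in range((y0//10+1)*10,y0+h,10): cv2.putText(a,str(y),(0,(y-y0)*f),0,.3,(0,255,0));cv2.line(a,(20,(y-y0)*f),(28,(y-y0)*f),(0,255,0))
    cv2.imwrite('pics/'+nm+'9c.png',a[...,::-1])
crop('wrist',200,130,110,80,7);crop('side',180,125,90,75,8);crop('top',300,160,90,70,8)
```

```text
(no output)
```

View pics/wrist9c.png

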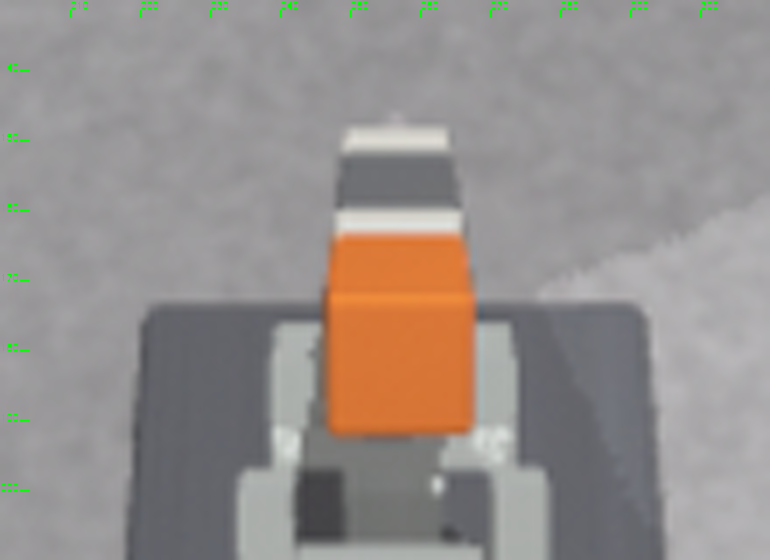

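View pics/side9c.png

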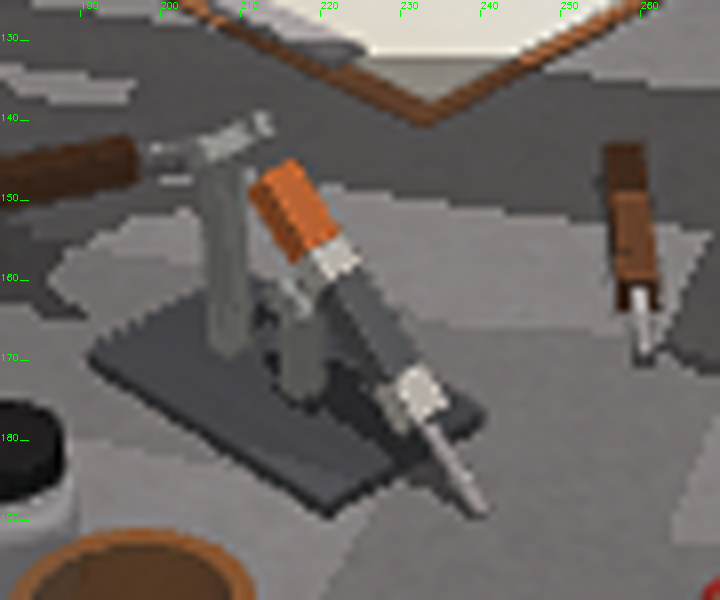

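View pics/top9c.png

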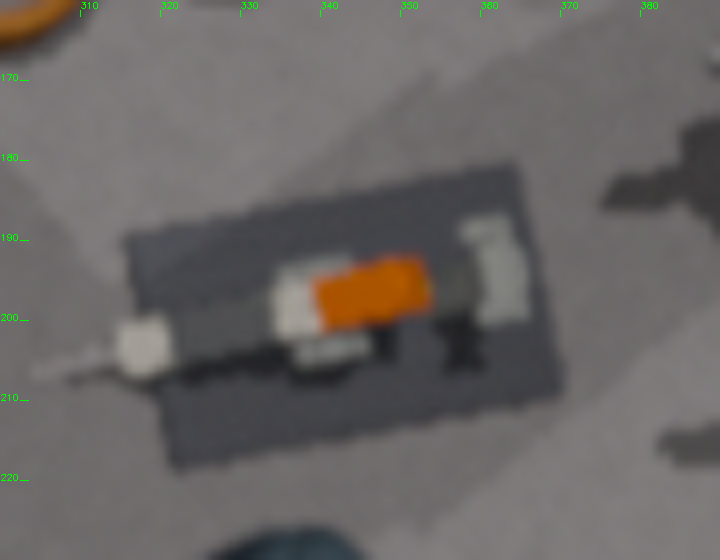

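```bash
cat > fit2.py <<'E'
from geo import *
import pickle
from scipy.optimize import least_squares
M={n:P(pickle.load(open(n+'9.pkl','rb'))) for n in('wrist','side','top')}
o=[('wrist',-.075,.009,257.3,172.4),('wrist',-.075,-.009,257.3,192.1),('wrist',-.04,.009,256.9,163.6),('wrist',-.025,.009,256.9,159.7),('wrist',.02,.009,256.7,151.7),('wrist',.04,.009,256.7,148.3),
('side',.0835,0,240.6,189.1),('top',.0835,0,304.8,206.6),('top',-.075,.009,353.4,195.3),('top',-.04,.009,339.6,198.1),('top',-.025,.009,334.4,199),('top',.02,.009,321,202.7),('top',.04,.009,314.7,203.7)]
def f(v):
    R=rp(v[3],v[4]);r=[]
    for n,x,h,a,b in o:
        X=M[n]@np.append(v[:3]+R@np.array([x,0,h]),1);r+=[X[0]/X[2]-a,X[1]/X[2]-b]
    return np.array(r)
s=least_squares(f,[*(SEAT+RS[:,0]*.05),YR,45],x_scale=[.01,.01,.01,5,5],loss='soft_l1');v=s.x
print(v.round(4));print(f(v).reshape(-1,2).round(1).tolist())
R=rp(v[3],v[4]);print('tip',(v[:3]+R[:,0]*.085).round(4),'rear',(v[:3]-R[:,0]*.075).round(4))
print('in seat frame',(RS.T@(v[:3]-SEAT)).round(4))
E
python3 fit2.py
```

```text
[ 5.710000e-01 -2.013000e-01  5.820000e-02  1.028653e+02  4.184160e+01]
[[-0.1, -0.1], [0.0, 0.9], [-0.1, -0.6], [-0.2, 0.0], [-0.3, -0.2], [-0.4, 0.2], [-1.9, -0.1], [-0.4, -0.3], [-2.7, -0.4], [-0.3, -0.4], [0.2, -0.2], [-0.2, -0.6], [0.3, -0.1]]
tip [ 0.5569 -0.1396  0.0015] rear [ 0.5834 -0.2558  0.1082]
in seat frame [0.0647 0.     0.0127]
```

```bash
cat >> geo.py <<'E'
QP=np.array([.5710,-.2013,.0582]);RQ=rp(102.865,41.84);GQ=.008
E
python3 - <<'E'
from geo import *
import pickle
s=-1;up=np.array([0,0,1.]);t0=current_time_s()
n=RQ[:,2]
for o,R in ((QP,RQ),(QP+n*.08+up*.05,RQ),(SEAT,RS)): print(np.round(inverse_kinematics(*tcp(o,R,C1(s),GQ))))
line_to(tcp(SEAT-RS[:,0]*.09+nS*.05,RS,C2(s),G2)[0],rate=.3)
reach(*tcp(QP+n*.07+up*.04,RQ,C1(s),GQ))
hold(.05)
p=read_camera('wrist');save(p,'w10');M=P(p)
for x in (-.075,-.04,-.025,.02,.04,.085):
    X=M@np.append(QP+RQ@np.array([x,0,.009 if x<.05 else 0]),1);print(x,(X[:2]/X[2]).round(1))
print(current_time_s()-t0,current_time_s())
E
```

```text
[-21.  25. 103. -27.  43. -16.]
[-16.  12. 103. -23.  55. -18.]
[-25.  23. 100. -29.  45. -18.]
-0.075 [255.8 318.2]
-0.04 [255.8 270.1]
-0.025 [255.8 249.8]
0.02 [255.7 190.4]
0.04 [255.7 164.6]
0.085 [255.7 112.1]
1.516600000000004 45.8083
```

View pics/w10.png

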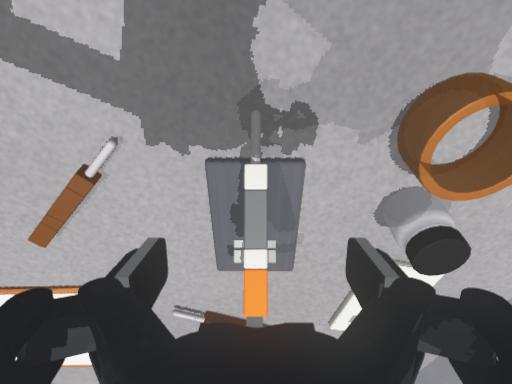

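The fitted marks match (269, 249, 190, 165; tip 111). Regrasp at the middle, lift and carry back over the seat.

Run:
```python
from geo import *
import pickle
s=-1;up=np.array([0,0,1.]);t0=current_time_s();n=RQ[:,2]
line_to(tcp(QP,RQ,C1(s),GQ)[0],rate=.15)
gripper_to(0,f_grip=50); print('w',current_grip_width(),np.round(current_wrist_force(),2))
line_to(tcp(QP+n*.04,RQ,C1(s),GQ)[0],rate=.15)
o=SEAT+nS*.045-RS[:,0]*.002
P_=tcp(o,RS,C1(s),GQ)
line_to(P_[0],ori=P_[1],rate=.15);hold(.15)
for nm in('wrist','side'):
    p=read_camera(nm);save(p,nm+'11');M=P(p)
    for x in (-.075,-.025,.02,.04,.084):
        X=M@np.append(o+RS@np.array([x,0,.009 if x<.05 else 0]),1);print(nm,x,(X[:2]/X[2]).round(1))
    if nm=='side':
        a=cv2.resize(p['color'][100:200,150:280],None,fx=6,fy=6,interpolation=cv2.INTER_CUBIC);cv2.imwrite('pics/s11c.png',a[...,::-1])
print(current_time_s()-t0,current_time_s())
```

```text
w 0.20184151525077285 [-1.31  1.92  3.78]
wrist -0.075 [256.9 475. ]
wrist -0.025 [257.  345.4]
wrist 0.02 [257.1 236.2]
wrist 0.04 [257.2 189.7]
wrist 0.084 [257.2  99.7]
side -0.075 [207.8 122.3]
side -0.025 [215.9 136.5]
side 0.02 [223.3 149.3]
side 0.04 [226.5 154.9]
side 0.084 [232.3 168.2]
2.716699999999996 48.525
```

View pics/wrist11.png

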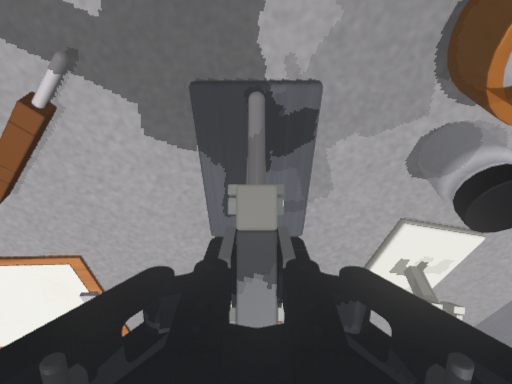

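View pics/s11c.png

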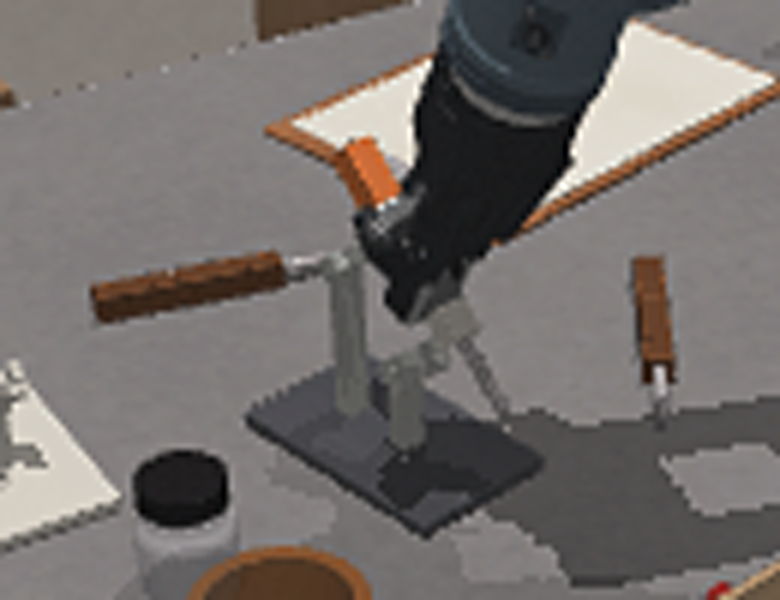

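The probe sits about 2–3 mm further forward in the hand than planned (front edge at row 184 against 190), enough to land on the lip. I'll set it back 3.5 mm more and lower fully.

Run:
```python
from geo import *
s=-1;t0=current_time_s()
b=-.0055
line_to(tcp(SEAT+nS*.045+RS[:,0]*b,RS,C1(s),GQ)[0],rate=.1);hold(.1)
f0=np.array(current_wrist_force())
line_to(tcp(SEAT+nS*.003+RS[:,0]*b,RS,C1(s),GQ)[0],rate=.1);hold(.1)
g=RS.T@(np.array(current_wrist_force())-f0);print('3mm',np.round(g,2))
line_to(tcp(SEAT+nS*.0003+RS[:,0]*b,RS,C1(s),GQ)[0],rate=.03);hold(.1)
g=RS.T@(np.array(current_wrist_force())-f0);print('0mm',np.round(g,2))
for nm in('wrist','side'):
    p=read_camera(nm);save(p,nm+'12');M=P(p)
    for x in (-.075,-.025,.02,.04,.084):
        X=M@np.append(SEAT+RS@np.array([x,0,.009 if x<.05 else 0]),1);print(nm,x,(X[:2]/X[2]).round(1))
    if nm=='side':
        a=cv2.resize(p['color'][100:200,150:280],None,fx=6,fy=6,interpolation=cv2.INTER_CUBIC);cv2.imwrite('pics/s12c.png',a[...,::-1])
print(current_time_s()-t0,current_time_s())
```

```text
3mm [-2.13 -0.47  0.52]
0mm [-2.44  1.72  6.63]
wrist -0.075 [255.1 455.2]
wrist -0.025 [255.1 327.9]
wrist 0.02 [255.2 220.5]
wrist 0.04 [255.2 174.7]
wrist 0.084 [255.3  86.8]
side -0.075 [201.9 128.5]
side -0.025 [209.9 142.3]
side 0.02 [217.  154.6]
side 0.04 [220.2 160.1]
side 0.084 [225.8 173. ]
1.466700000000003 49.9917
```

View pics/wrist12.png

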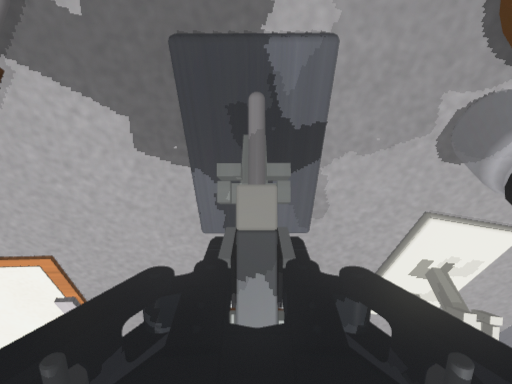

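View pics/s12c.png

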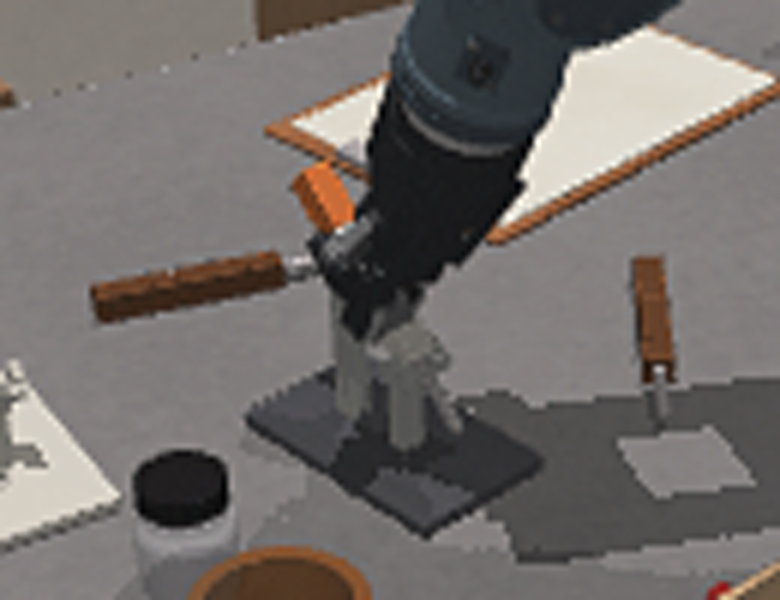

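Lowered and seated, with the handle front about 3 mm behind the lip (row 183 against 175). I'll slide it 2.5 mm forward along its axis, release and check.

Run:
```python
from geo import *
s=-1;t0=current_time_s()
b=-.003
line_to(tcp(SEAT+nS*.0005+RS[:,0]*b,RS,C1(s),GQ)[0],rate=.03)
print(np.round(RS.T@np.array(current_wrist_force()),2))
gripper_to(1.0)
line_to(tcp(SEAT+nS*.07+RS[:,0]*b,RS,C1(s),GQ)[0],rate=.2)
for nm in('wrist','side'):
    p=read_camera(nm);save(p,nm+'13');M=P(p)
    for x in (-.075,-.04,-.025,.02,.04,.084):
        X=M@np.append(SEAT+RS@np.array([x,0,.009 if x<.05 else 0]),1);print(nm,x,(X[:2]/X[2]).round(1))
    if nm=='side':
        a=cv2.resize(p['color'][100:200,150:280],None,fx=6,fy=6,interpolation=cv2.INTER_CUBIC);cv2.imwrite('pics/s13c.png',a[...,::-1])
print(current_time_s()-t0,current_time_s())
```

```text
[-0.7  -0.25  6.05]
wrist -0.075 [255.4 373.1]
wrist -0.04 [255.4 316.5]
wrist -0.025 [255.4 292.7]
wrist 0.02 [255.5 223.3]
wrist 0.04 [255.5 193.3]
wrist 0.084 [255.5 132.7]
side -0.075 [201.9 128.5]
side -0.04 [207.5 138.1]
side -0.025 [209.9 142.3]
side 0.02 [217.  154.6]
side 0.04 [220.2 160.1]
side 0.084 [225.8 173. ]
1.5165999999999968 51.5083
```

View pics/wrist13.png

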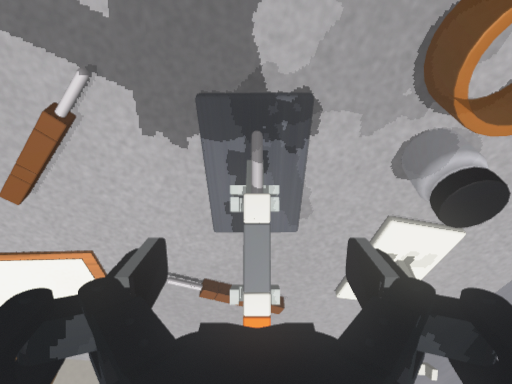

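View pics/s13c.png

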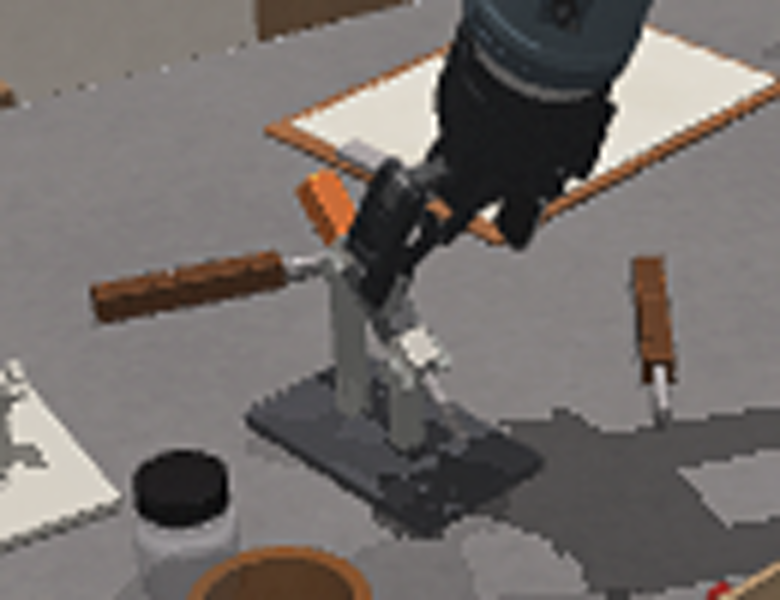

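The probe is seated again: boundaries at rows 316, 292, 223, 193 and tip 131, all on prediction. Next I'll measure the lid angle and plan the closing arc.

```bash
cat > lid.py <<'E'
from geo import *
up=np.array([0,0,1.])
H=CASE+cx*.08+up*.085
a=np.radians(45); Z=-cx*np.sin(a)-up*np.cos(a); Y=-RL[:,1]
RT=np.column_stack([np.cross(Y,Z),Y,Z])
def tip(pt): return pt-.025*Z
def lidpt(th,r=.14,gap=0.):
    c,s=np.cos(th),np.sin(th); n=cx*s+up*c
    h=.008+.011*abs(np.sin(th-a))+gap
    return H-cx*r*c+up*r*s+n*h
E
python3 - <<'E'
from lid import *
import pickle
t=pickle.load(open('t1.pkl','rb'))
from scipy.optimize import brentq
M=P(t)
for th in (1.6,1.65,1.7,1.75,1.8):
    c,s=np.cos(th),np.sin(th)
    out=[]
    for yy in (-.11,.11):
        X=H+RL[:,1]*yy-cx*.16*c+up*.16*s+(cx*s+up*c)*.004
        u=M@np.append(X,1);out.append((u[:2]/u[2]).round(1))
    print(th,out)
for nm,pt in [('W',H+cx*.07+up*.27),('D',lidpt(1.8,gap=.03)),('end',lidpt(0))]:
    q=inverse_kinematics(tip(pt),RT);print(nm,pt.round(3),None if q is None else np.round(q))
E
```

```text
1.6 [array([167.5, 161.4]), array([178.5, 255.3])]
1.65 [array([164.2, 161.9]), array([175.1, 255.8])]
1.7 [array([161. , 162.5]), array([171.7, 256.3])]
1.75 [array([157.8, 163. ]), array([168.4, 256.7])]
1.8 [array([154.7, 163.7]), array([165.2, 257.2])]
W [0.515 0.255 0.355] [ 35.  22.  74. -41. 103.  23.]
D [0.513 0.263 0.211] [ 36.  30.  81. -40.  93.  32.]
end [0.55  0.048 0.101] [ 16.  28.  99. -49.  69.  31.]
```

Run:
```python
from lid import *
t0=current_time_s()
line_to(np.array(current_ee_pos())+up*.10,rate=.3)
gripper_to(0)
reach(tip(H+cx*.085+up*.28),RT)
print(current_time_s()-t0)
line_to(tip(lidpt(1.8,gap=.025)),rate=.2); hold(.1)
b=np.array(current_wrist_force())
for th in (1.72,1.62,1.5,1.38):
    line_to(tip(lidpt(th)),rate=.07)
    print(th,np.round(np.array(current_wrist_force())-b,1))
p=read_camera('side');save(p,'s14');print(current_time_s()-t0,current_time_s())
```

```text
3.1000000000000014
1.72 [-0.9  2.  -0.4]
1.62 [-0.9  0.2  0.1]
1.5 [-0.8  1.8  0.1]
1.38 [-0.3  1.8 -0.1]
6.0167 57.525
```

View pics/s14.png

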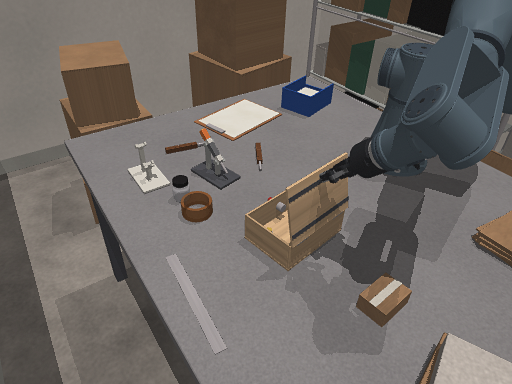

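The lid is following the finger: in the side view its top edge is at (345,157) and it is past upright towards the case. Continue to shut.

Run:
```python
from lid import *
t0=current_time_s(); b=np.array(current_wrist_force())*0
for th in (1.18,.98,.78,.58,.40,.25):
    line_to(tip(lidpt(th)),rate=.1)
    print(th,np.round(current_wrist_force(),1))
d=0
for th in (.16,.09,.04,0.0,-.02,-.035,-.05):
    line_to(tip(lidpt(th)),rate=.035)
    F=np.array(current_wrist_force()); print(th,np.round(F,1),round(current_time_s(),2))
    if th<=.01 and F[2]>9: break
p=read_camera('side');save(p,'s15');a=cv2.resize(p['color'][130:290,200:400],None,fx=4,fy=4,interpolation=cv2.INTER_CUBIC);cv2.imwrite('pics/s15c.png',a[...,::-1])
print(current_time_s()-t0,current_time_s())
```

```text
1.18 [-0.7  0.8  0.2]
0.98 [-0.6  1.   0.2]
0.78 [0.1 0.4 0.4]
0.58 [-0.1 -0.8  0.4]
0.4 [0.2 0.5 0.8]
0.25 [0.2 0.4 1. ]
0.16 [ 0.5  0.1 -0.1] 60.51
0.09 [-0.  -1.1 -0.7] 60.92
0.04 [-0.9  0.   0. ] 61.27
0.0 [0.  0.3 0.1] 61.57
-0.02 [-1.3  1.1  6.3] 61.82
-0.035 [-6.6  3.8 16.4] 62.07
4.591700000000003 62.1167
```

View pics/s15c.png

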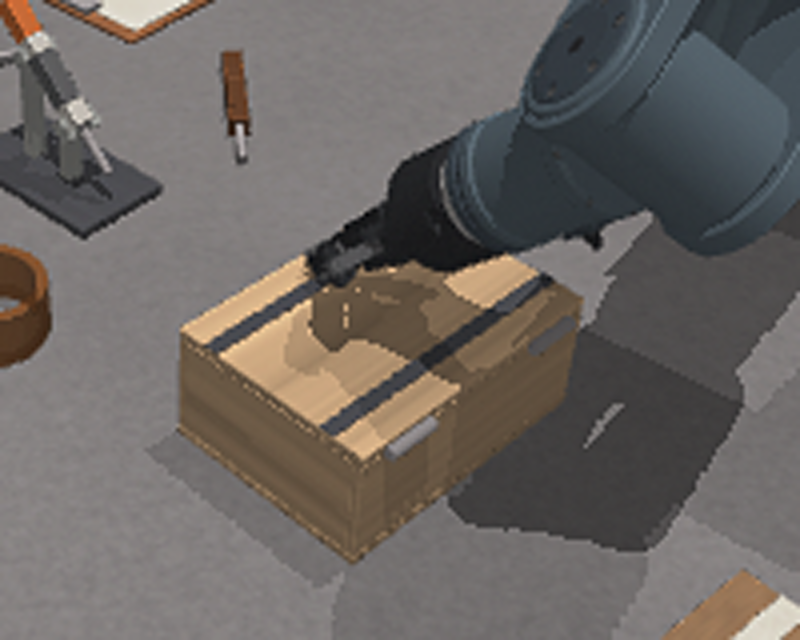

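Shut, with 16 N of reaction from the rim. Withdraw, take a last look and hand in.

Run:
```python
from lid import *
line_to(np.array(current_ee_pos())+up*.06+cx*.01,rate=.12)
p=read_camera('side');save(p,'s16');a=cv2.resize(p['color'][120:270,130:330],None,fx=4,fy=4,interpolation=cv2.INTER_CUBIC);cv2.imwrite('pics/s16c.png',a[...,::-1])
hold(.2);print(current_time_s(),np.round(current_wrist_force(),1))
```

```text
63.05 [0.2 1.2 0.6]
```

View pics/s16c.png

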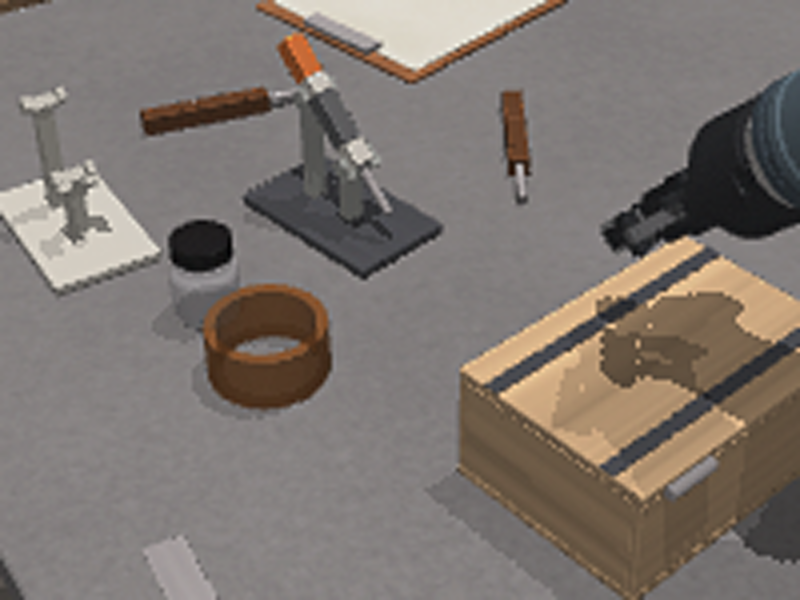

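The lid lies flat on the case, the probe is in its rest at (335,115), and the tape and jar are where they were. The gripper is clear.

```bash
python3 -c "
from workcell import *
hand_in(); print(current_time_s())"
```

```text
the job is handed in; nothing more can be done
the job is handed in; nothing more can be done
```

The job is handed in at about 63 s of the 72 s allowed. All three studs were pushed in order, the probe is back in its rest, and the lid is shut. Two things went wrong on the way:

- **Red stud touched twice:** a first approach stopped early on force-sensor noise and pushed the red button in only about 1 mm. The full push followed straight after.
- **Probe slipped on its second return:** when I let go of the orange end, the probe slid forward over the rest's lip until its tip touched the table. I measured where it lay, took it again by the grey middle, and set it back behind the lip.

| Stud | Probe held | Depth (from force and position) | Force during the hold |
|---|---|---|---|
| Red | level, by the grey middle | about 5 mm | about 4 N |
| Blue | upright, by the orange end | about 5 mm | about 4.3 N |
| Yellow | upright, by the orange end | about 5 mm | about 4.2 N |

Each push was held for over half a second, and none showed the force rise of the hard stop. There is no direct stud reading, so the depths are inferred.

I lowered the lid slowly with closed fingertips until it pressed on the rim with about 16 N.

Last checks: in the final side view the lid lies flat and the probe is seated, with its marks within about 2 pixels of the expected positions just after release. The tape and jar are where they were and the gripper is clear. The carton was not in the final crop, but it looked untouched in the view taken during lid closing.

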